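# Nest the washed sorting bowls

### The arm

A 6-joint arm with a two-finger parallel gripper is mounted at the origin on the work surface. World frame = base frame: x ahead of the robot, y to its left, z up, the work surface at z = 0. Lengths are in mm, angles in rad, forces in N, time in s.
With the tool pointing down it reaches from about 275 to 1000 mm from the base axis. Payload 8.4 kg.
Tool frame: the origin (TCP) lies at the very end of the fingers, on their centre line; the grasp point (between the pads) lies 19 mm behind it; z points along the fingers, y is the line along which they close (so a half turn about z gives the same grasp; the last joint's range is limited). The gripper opens to 85 mm and grips with 20 to 120 N. Pads are 22 mm wide; open, the fingers measure 114 mm over their backs; the gripper's body (76 mm by 85 mm) begins 54 mm behind the grasp point. The pads swing forward as they close: fully open they stand 13 mm farther back than shut.
Start: joints at [-1.277, 0.353, 1.633, -0, 1.155, -0.002], TCP at [182.189, -597.858, 200.581] pointing down, gripper open.
Joint ranges: [-2.63, 2.63], [-0.92, 2.1], [0.06, 2.66], [-1.3, 4.44], [0, 2.69], [-3.02, 3.02]. Speed limits (rad/s): [2.22, 2.22, 2.79, 3.14, 3.14, 3.14].

### API

Orientations are given as [roll, pitch, yaw] about the fixed x, y, z axes, in that order (R = Rz(yaw) Ry(pitch) Rx(roll)).
In Python, from rig import telemetry, imaging, r gives the robot as it stands. The module is installed in compiled form; this text tells all that it offers.
- The arm moves only by the tool step_arm, never from a script. Its argument "moves" is a list of rows, each a list of 3 entries, a list of its own where there are three numbers: the turn, a rotation vector about the tool's x, y, z scaled (see below), then the shift along the tool's x, y, z scaled (see below), then the opening, from -1 (shut) to 1 (fully open). A call has 1 to 8 rows; each row is the pose to reach, as a shift and turn from the pose commanded when the call began, along the tool's axes at that moment; what a row does not reach only later rows make up. The controller multiplies each number of a shift by 200 mm and each number of a turn by 45 degrees. A row lasts 1/10 s, in which the tool goes at most 50 mm and 8.59 degrees, less where a joint would pass 70% of its speed; a pose out of reach is approached as far as the arm can. A call with a number of a shift or a turn outside -1 to 1 is refused whole. A call with a gripper value outside its range is refused whole. The fingers move at their own pace and stop on an object; "squeeze" is the grip in N (left out, the last holds). Time passes only in rows, so rows that repeat a pose let the fingers close. It gives the time, the measured TCP pose, the force, the opening and the grip force at its end, in the units of the state.
- telemetry.sense(): the state, without advancing time (a new reading comes with each control period).
- imaging.grab_frame(name): name is "scene" or "top" or "wrist"; returns the picture (420x560x3 uint8, red, green, blue); there is no depth.
- imaging.calibration(name): a dict with "fx", "fy", "cx", "cy" (pixels), "cam_to_world" (4x4, takes a point from camera to world coordinates). Camera axes: x right, y up, looking along -z (the intrinsics and any distortion apply to the point x, -y, -z); pixel columns grow to the right and rows downward; lengths in mm; the calibration is good to about 2 mm. A picture is of the moment at which its call begins: read the wrist's pose just before it. calibration takes no time and is no camera call; for the wrist camera it gives the pose at the moment of the call.
- r.sign_off(): hands the job in; it is judged then, once.
Trained networks look in the newest picture that a camera, given by its name, has taken for a name from the list of things; names that differ only in an ending like _2 or _b are one class to them, and where a whole thing is asked for, a point or a joint stands for the part that bears it (a point fixed in the world has none). Each returns a list of dicts, best first, with "conf" (0 to 1); they miss things now and then, are a little off and sometimes report something else, mostly with a low value. They report only what shows in the picture. A call takes as long as a camera call.
- imaging.recognise(camera, name): "extent" ([left, top, width, height] in pixels, round what is visible of it).
- imaging.mark_of(camera, name): "xy" ([column, row] in pixels: a listed point, or the origin of a listed thing).
The state is a dict: "clock": time; "qpos": joint angles; "qvel": joint speeds; "joint_efforts": joint torques, N m; "eef_pos": TCP position; "tcp_rot": TCP orientation; "contact_force": force on the tool from outside, world axes, zero at the start; "wrist_torque": the same for the moment, N m; "opening": opening from 0.0 (shut) to 1.0 (fully open); "grasp_force": force on a finger pad.
Only numpy, scipy, OpenCV 4.12 (cv2) and the standard library are available. Lean on these libraries where they do the work, as an engineer would, in place of code of your own. Each camera call takes 0.05 s, during which the arm holds its last target. There are 200 camera calls.

### The job

The sorting is finished, so put the three white bowls together to go away: nest them in size order, the middle one in the large one, which stays where it stands, and the small one in the middle one, each sitting flat on the floor of the bowl around it. One of them is still under the magnifier lamp, so reach in at a slant without knocking the lamp; lower each bowl in gently rather than letting it drop, and leave the jars, wash bottle and forceps where they are.

Things in the scene. Friction and masses are not known exactly. Their poses are not given: they have to be found in the camera images.
- bowl_large: White plastic bowl, 256 mm across the top, 76 high, foot 174; walls 4 thick lean out 25 deg from vertical, floor 5 thick, 170 wide inside, mouth 236 inside. The top 15 mm of wall (along the slope) is a rim 9 thick (5 added outside, faces parallel to the wall). 0.35 kg. On the open bench between the other two. Origin: centre of underside, z up; yaw immaterial.
- bowl_middle: White plastic bowl, 184 mm across the top, 67 high, foot 110; walls 4 thick lean out 25 deg from vertical, floor 5 thick, 106 wide inside, mouth 164 inside. The top 15 mm of wall (along the slope) is a rim 9 thick (5 added outside, faces parallel to the wall). 0.2 kg. Upright under the lamp or on the mat. Origin: centre of underside, z up; yaw immaterial.
- bowl_small: White plastic bowl, 112 mm across the top, 58 high, foot 47; walls 4 thick lean out 25 deg from vertical, floor 5 thick, 43 wide inside, mouth 92 inside. The top 15 mm of wall (along the slope) is a rim 9 thick (5 added outside, faces parallel to the wall). 0.1 kg. Upright on the mat or under the lamp. Origin: centre of underside, z up; yaw immaterial.
- lamp: Bench magnifier, fixed, left or right. Level white head, 180 mm across, with clear lens, 326 to 365 mm above the bench: the tool cannot come upright onto the bowl below. Arm (at most 430 high) along lamp +x to a post 240 mm off on a round foot 150 wide, 28 high. Origin on the bench under the lens; the bowl's centre is 25 to 50 mm towards lamp -x, within 12 sideways.
- mat: Thin grey ribbed rubber draining mat, 260 x 230 mm, 1 mm thick, lying on the other side of the large bowl from the lamp; origin at its centre on the bench. A bowl standing on it has its underside at bench height.
- jar_tall: Specimen jar with yellow lid, 64 mm across, 85 mm high, beyond the large bowl; origin at the centre of its underside. Leave it.
- jar_low: Specimen jar with white lid, 72 mm across, 62 mm high, beyond the large bowl; origin at the centre of its underside. Leave it.
- wash_bottle: Wash bottle with bent spout, 68 mm across, 190 mm high, at the right edge of the work; origin at the centre of its underside. Leave it.
- forceps: Steel forceps, 130 mm long, 8 mm high, lying flat at the left edge of the work; origin under the middle. Leave them.

How it is judged:
By the outcome, as a careful person would: the job done as asked, in the order asked, and still so for the second after the job is handed in, with the robot touching nothing.
It also fails if it takes over 72 s, if anything falls off the work surface, if the arm or the gripper's body presses on something with over 40 N, if the wrist force passes 120 N, or if a joint passes its speed limit or range.

## Working session

There is one attempt and no reset: what is moved stays moved. The work goes in short steps, Python scripts to look and compute and a tool call to move; the robot and the scene stay as the last step left them, time stands still between calls to the robot, and variables do not carry over. Pictures are saved under pics/ and viewed, at most 10 in all, crops included, and the job is handed in when it is done.

Besides the shell and the picture viewer there is one more tool, called after ">>>" as a command line: name --argument value ..., lists and objects as JSON in quotes. step_arm: Moves the arm, as the interface text tells. Its arguments: {"type":"object","properties":{"moves":{"type":"array"},"squeeze":{"type":"number"}},"required":["moves"]}

```bash
mkdir -p pics; python3 - <<'E'
from rig import telemetry, imaging, r
import cv2, numpy as np
print(telemetry.sense())
for n in ("scene","top"):
    im=imaging.grab_frame(n); cv2.imwrite(f"pics/{n}0.png",im[:,:,::-1])
    print(n,imaging.calibration(n))
    for t in ("bowl_large","bowl_middle","bowl_small","lamp","mat"):
        print(t,imaging.mark_of(n,t)[:2],imaging.recognise(n,t)[:2])
E
```

```text
{'clock': 0.0, 'qpos': array([-1.27737556e+00,  3.53621339e-01,  1.63415823e+00, -9.97670908e-06,
        1.15521154e+00, -2.41445097e-03]), 'qvel': array([-5.34147681e-04,  9.04323726e-07,  9.62664358e-04,  8.73143825e-04,
        4.34093122e-04, -1.56507051e-04]), 'joint_efforts': array([-3.53390205e-03, -6.05248618e+01, -3.42066658e+01, -5.39385735e-05,
        9.29678266e-03, -7.84598967e-06]), 'eef_pos': array([ 182.04494863, -597.34013238,  199.8681522 ]), 'tcp_rot': array([-3.14019418e+00,  5.74533905e-06,  2.95839252e-01]), 'contact_force': array([-0.44382232, -0.31328737, -0.36888285]), 'wrist_torque': array([-0.05187118, -0.00051434, -0.04420141]), 'grasp_force': 0.0, 'opening': 0.9983820215045613}
scene {'fx': 433.83924365233753, 'fy': 433.83924365233753, 'cx': 283.56733333124987, 'cy': 210.60477671361747, 'cam_to_world': array([[-3.00955270e-01, -7.60726387e-01,  5.75083724e-01,
         1.45329248e+03],
       [ 9.53567795e-01, -2.47387800e-01,  1.71778163e-01,
         2.50936655e+02],
       [ 1.15925156e-02,  6.00078862e-01,  7.99856846e-01,
         1.24008778e+03],

[... 950 characters left out ...]
18e-04,
         1.54145503e+01],
       [-3.21125845e-03,  1.24208850e-01,  9.92250900e-01,
         1.36748275e+03],
       [ 0.00000000e+00,  0.00000000e+00,  0.00000000e+00,
         1.00000000e+00]])}
bowl_large [{'xy': [280.6, 221.1], 'conf': 0.83}] [{'extent': [235.4, 180.4, 84.0, 81.3], 'conf': 0.83}, {'extent': [252.5, 138.9, 24.0, 22.6], 'conf': 0.42}]
bowl_middle [{'xy': [177.9, 206.3], 'conf': 0.64}] [{'extent': [143.1, 177.5, 59.9, 55.1], 'conf': 0.57}]
bowl_small [{'xy': [395.3, 228.9], 'conf': 0.75}] [{'extent': [380.5, 213.0, 33.0, 34.7], 'conf': 0.9}]
lamp [] [{'extent': [354.0, 91.1, 109.4, 148.3], 'conf': 0.88}]
mat [] [{'extent': [144.3, 167.5, 70.0, 82.0], 'conf': 0.65}]
```

View pics/top0.png

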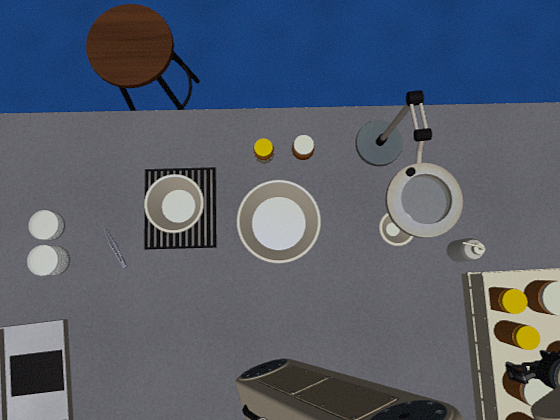

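View pics/scene0.png

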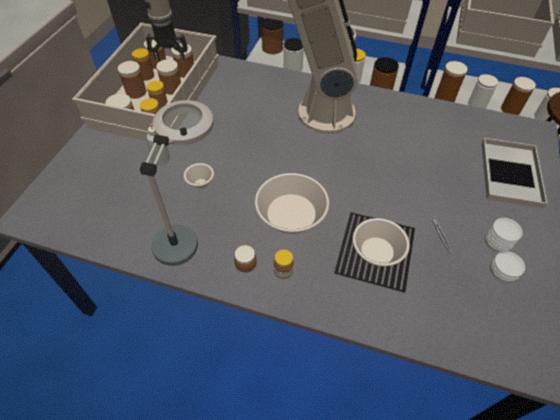

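Top view: the large bowl is at (279,221) and the middle bowl is on the mat at (175,205). The small bowl is half under the lamp at (396,230), with the lamp head at (424,200). The scene view agrees. Next I fit the rim circles at their known heights in both views.

```bash
cat > h.py <<'E'
import numpy as np, cv2
from scipy.optimize import least_squares
from scipy.spatial.transform import Rotation as Ro
from rig import telemetry, imaging, r
def plane(c,uv,z):
    uv=np.atleast_2d(uv).astype(float); T=c["cam_to_world"]
    d=np.c_[(uv[:,0]-c["cx"])/c["fx"],-(uv[:,1]-c["cy"])/c["fy"],-np.ones(len(uv))]@T[:3,:3].T
    return (T[:3,3]+d*((z-T[2,3])/d[:,2])[:,None])[:,:2]
def proj(c,P):
    T=c["cam_to_world"]; q=(np.atleast_2d(P)-T[:3,3])@T[:3,:3]
    return np.c_[c["cx"]+c["fx"]*q[:,0]/-q[:,2],c["cy"]-c["fy"]*q[:,1]/-q[:,2]]
def circ(c,im,x,y,z,R,n=90,span=14):
    """refine rim circle: along radial lines take strongest brightness drop outward, robust fit with R known"""
    g=cv2.GaussianBlur(im.mean(2).astype(np.float32),(0,0),.8)
    for sp in (span,span*.6,span*.5):
        rr=np.arange(R-sp,R+sp,.5); a=np.linspace(0,2*np.pi,n,endpoint=False)
        X=x+np.outer(np.cos(a),rr); Y=y+np.outer(np.sin(a),rr)
        uv=proj(c,np.c_[X.ravel(),Y.ravel(),np.full(X.size,z)]).astype(np.float32)
        v=cv2.remap(g,uv[:,0].reshape(X.shape),uv[:,1].reshape(X.shape),cv2.INTER_LINEAR)
        d=v[:,:-4]-v[:,4:]; k=d.argmax(1); i=np.arange(n); ok=d[i,k]>12
        px=X[i,k+2][ok]; py=Y[i,k+2][ok]
        s=least_squares(lambda p:np.hypot(px-p[0],py-p[1])-p[2],[x,y,R],loss="cauchy",f_scale=1.5)
        x,y,Rf=s.x
        s=least_squares(lambda p:np.hypot(px-p[0],py-p[1])-R,[x,y],loss="cauchy",f_scale=1.5)
        if sp!=span: x,y=s.x
    return np.round([x,y,Rf,np.median(np.abs(s.fun)),ok.sum()],1)
def go(p,R):
    """shift/turn in move units from the present pose to TCP p, rotation R"""
    s=telemetry.sense(); R0=Ro.from_euler("xyz",s["tcp_rot"]).as_matrix()
    sh=R0.T@(np.array(p)-s["eef_pos"])/200; tu=Ro.from_matrix(R0.T@R).as_rotvec()/np.radians(45)
    print("turn",np.round(tu,4).tolist(),"shift",np.round(sh,4).tolist(),"| at",np.round(s["eef_pos"],1),"mm",round(np.linalg.norm(sh)*200),"t",round(s["clock"],1))
def rimR(phi,tilt,flip=1):
    """tool at azimuth phi of a bowl, axis pointing down and inward at tilt from vertical, y radial"""
    o=np.array([np.cos(phi),np.sin(phi),0]); z=-np.cos(tilt)*np.array([0,0,1])-np.sin(tilt)*o
    y=flip*(o*np.cos(tilt)-np.array([0,0,1])*np.sin(tilt)); return np.c_[np.cross(y,z),y,z]
E
python3 - <<'E'
from h import *
for n in ("top","scene"):
    im=cv2.imread(f"pics/{n}0.png"); c=imaging.calibration(n)
    B={"large":(76,128),"middle":(67,92),"small":(58,56)}
    G={"top":{"large":(278.5,221),"middle":(174,204),"small":(396,230)},"scene":{"large":(291,202),"middle":(380,241),"small":(199,175)}}[n]
    for k,(z,R) in B.items():
        x,y=plane(c,G[k],z)[0]; print(n,k,np.round([x,y]),circ(c,im,x,y,z,R))
    if n=="top": print("lens",plane(c,(424.5,200),365),"foot",plane(c,(379,143),28),"bottle",plane(c,(458,249),95),"bottle base",plane(c,(455,249),10))
    else: print("lens",plane(c,(183,121),365),"foot",plane(c,(174,244),28))
E
```

```text
top large [561.  12.] [561.6  12.8 126.2   1.7  90. ]
top middle [621. 330.] [624.1 332.   90.6   1.4  90. ]
top small [ 529. -345.] [ 537.3 -349.    54.6    1.1   59. ]
lens [[ 572.93603201 -331.40086282]] foot [[ 810.79691813 -314.08570037]] bottle [[ 465.93983347 -514.26683702]] bottle base [[ 469.06887513 -540.2445831 ]]
scene large [574.  14.] [565.9  13.9 127.    0.9  82. ]
scene middle [631. 331.] [628.2 332.7  91.3   0.9  90. ]
scene small [ 544. -342.] [ 539.2 -347.5   55.     0.9   60. ]
lens [[ 599.04963299 -321.51347988]] foot [[ 824.36134879 -310.95311205]]
```

```bash
cat >> h.py <<'E'
def grip(c,z0,Rtop,h,back=0,deep=8,tilt=np.radians(25),phi=None):
    """TCP and rotation gripping the rim (mid radius Rtop-5) of a bowl at c, on the side facing the base"""
    if phi is None: phi=np.arctan2(-c[1],-c[0])
    R=rimR(phi,tilt,-1); o=np.array([np.cos(phi),np.sin(phi),0]); w=np.array([c[0],c[1],0])+o*(Rtop-5)+[0,0,h+z0]
    wall=-np.sin(np.radians(25))*o-np.cos(np.radians(25))*np.array([0,0,1])
    return w+wall*deep+R[:,2]*(19-back),R
L=np.array([564,13.3]);M=np.array([626,332.3]);S=np.array([538.5,-348])
def down(az,r,z): return np.array([r*np.cos(az),r*np.sin(az),z]),rimR(az+np.pi,0,-1)
def rows(*poses):
    for p,R in poses: go(p,R)
E
python3 - <<'E'
from h import *
p,R=grip(M,0,92,67); print(p, grip(S,0,56,58)[0])
rows(down(-1.277,425,280))
rows(*[down(a,425,300) for a in np.radians([-66,-59,-51,-43,-36,-30])])
E
```

```text
[559.23429881 296.85871804  42.52968975] [ 505.24958033 -326.51226361   33.52968975]
turn [0.0, -0.0, 0.0026] shift [-0.0043, -1.0, -0.3971] | at [ 182.2 -597.9  200.6] mm 215 t 1.1
turn [0.0, -0.0, -0.1567] shift [0.2608, -1.0161, -0.4971] | at [ 182.2 -597.9  200.6] mm 232 t 1.1
turn [0.0, -0.0, -0.3122] shift [0.5159, -1.0636, -0.4971] | at [ 182.2 -597.9  200.6] mm 256 t 1.1
turn [0.0, -0.0, -0.49] shift [0.7978, -1.1554, -0.4971] | at [ 182.2 -597.9  200.6] mm 298 t 1.1
turn [0.0, -0.0, -0.6678] shift [1.0641, -1.2856, -0.4971] | at [ 182.2 -597.9  200.6] mm 348 t 1.1
turn [0.0, -0.0, -0.8233] shift [1.2803, -1.429, -0.497] | at [ 182.2 -597.9  200.6] mm 396 t 1.1
turn [0.0, -0.0, -0.9567] shift [1.4506, -1.5722, -0.497] | at [ 182.2 -597.9  200.6] mm 439 t 1.1
```

>>> step_arm --moves '[[[0,0,0],[0,-0.25,-0.25],0.5],[[0,0,0],[0,-0.5,-0.4],0.5],[[0,0,0],[0,-0.75,-0.5],0.5],[[0,0,0],[0,-1,-0.5],0.5],[[0,0,0],[0,-1,-0.5],0.5]]'

```text
clock: 1.6
eef_pos: [123.1, -404.0, 301.5]
tcp_rot: [3.141, 0.0, 0.296]
contact_force: [-0.5, -0.4, 0.9]
opening: 0.75
grasp_force: 0.0
```

>>> step_arm --moves '[[[0,0,-0.19],[0.24,-0.17,0],0.5],[[0,0,-0.38],[0.49,-0.34,0],0.5],[[0,0,-0.57],[0.73,-0.5,0],0.5],[[0,0,-0.756],[0.98,-0.67,0],0.5],[[0,0,-0.756],[0.98,-0.67,0],0.5]]'

```text
clock: 2.1
eef_pos: [273.3, -219.1, 301.0]
tcp_rot: [3.14, -0.0, 0.895]
contact_force: [0.2, -1.3, 0.4]
opening: 0.752
grasp_force: 0.0
```

>>> step_arm --moves '[[[0,0,-0.19],[0.25,-0.1,0],0.5],[[0,0,-0.38],[0.49,-0.15,0],0.5],[[0,0,-0.57],[0.73,-0.22,0],0.5],[[0,0,-0.756],[0.98,-0.3,0],0.5]]'

```text
clock: 2.5
eef_pos: [347.7, -34.2, 301.1]
tcp_rot: [3.14, 0.0, 1.489]
contact_force: [1.8, -0.5, -0.0]
opening: 0.752
grasp_force: 0.0
```

>>> step_arm --moves '[[[0,0,-0.19],[0.25,-0.1,0],0.5],[[0,0,-0.38],[0.49,-0.15,0],0.5],[[0,0,-0.57],[0.73,-0.22,0],0.5],[[0,0,-0.756],[0.98,-0.3,0],0.5],[[0,0,-0.756],[0.98,-0.3,0],0.5]]'

```text
clock: 3.0
eef_pos: [302.9, 169.2, 300.9]
tcp_rot: [3.14, -0.002, 2.089]
contact_force: [-0.3, -1.3, 0.0]
opening: 0.747
grasp_force: 0.0
```

```bash
python3 - <<'E'
from h import *
im=imaging.grab_frame("wrist"); cv2.imwrite("pics/w1.png",im[:,:,::-1]); c=imaging.calibration("wrist")
print(np.round(proj(c,[*M,67])), c["cam_to_world"][:3,3].round(), c["cam_to_world"][:3,2].round(2))
for n in ("top","scene"):
  im=imaging.grab_frame(n)
rows(grip(M,0,92,67,back=90),grip(M,0,92,67))
E
```

```text
[[562. 179.]] [262. 240. 474.] [-0.16  0.28  0.95]
turn [-0.5559, -0.0047, 0.0243] shift [-0.0357, 1.2459, 0.882] | at [304.4 164.3 300.6] mm 305 t 3.1
turn [-0.5559, -0.0047, 0.0243] shift [-0.0392, 1.4362, 1.2898] | at [304.4 164.3 300.6] mm 386 t 3.1
```

>>> step_arm --moves '[[[-0.19,0,0],[0,0.25,0.1],0.1],[[-0.37,0,0],[0,0.5,0.2],0.1],[[-0.556,0,0.02],[-0.02,0.74,0.35],0.1],[[-0.556,-0.005,0.024],[-0.03,1,0.4],0.1],[[-0.556,-0.005,0.024],[-0.03,1,0.4],0.1],[[-0.556,-0.005,0.024],[-0.03,1,0.4],0.1]]'

```text
clock: 3.75
eef_pos: [485.0, 254.1, 219.5]
tcp_rot: [2.706, 0.0, 2.053]
contact_force: [0.3, 0.0, 0.1]
opening: 0.55
grasp_force: 0.0
```

```bash
python3 - <<'E'
from h import *
c=imaging.calibration("wrist"); im=imaging.grab_frame("wrist"); cv2.imwrite("pics/w1.png",im[:,:,::-1])
print(np.round(proj(c,[*M,67])),circ(c,im,*M,67,92))
rows(grip(M,0,92,67,back=90),grip(M,0,92,67))
E
```

```text
[[349. 169.]] [623.6 332.9  90.5   1.4  90. ]
turn [-0.0021, 0.003, -0.006] shift [0.0149, 0.0205, 0.5364] | at [483.7 253.7 219.7] mm 107 t 3.8
turn [-0.0021, 0.003, -0.006] shift [0.016, 0.0213, 0.9864] | at [483.7 253.7 219.7] mm 197 t 3.8
```

View pics/w1.png

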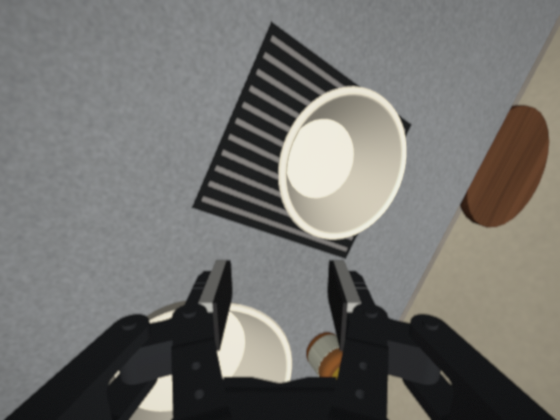

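>>> step_arm --moves '[[[0,0,0],[0.015,0.015,0.25],0.1],[[0,0,0],[0.015,0.015,0.45],0.1],[[0,0,0],[0.015,0.015,0.6],0.1],[[0,0,0],[0.015,0.015,0.75],0.1],[[0,0,0],[0.015,0.015,0.85],0.1],[[0,0,0],[0.015,0.015,0.92],0.1],[[0,0,0],[0.015,0.015,0.985],0.1],[[0,0,0],[0.015,0.015,0.985],0.1]]'

```text
clock: 4.6
eef_pos: [557.1, 297.6, 42.5]
tcp_rot: [2.706, -0.0, 2.056]
contact_force: [-0.7, -0.9, -0.5]
opening: 0.549
grasp_force: 0.0
```

>>> step_arm --moves '[[[0,0,0],[0,0,0],-0.4],[[0,0,0],[0,0,0],-0.6],[[0,0,0],[0,0,0],-0.8],[[0,0,0],[0,0,0],-1],[[0,0,0],[0,0,0],-1],[[0,0,0],[0,0,0],-1],[[0,0,0],[0,0,0],-1]]' --squeeze 50

```text
clock: 5.3
eef_pos: [557.0, 299.1, 43.4]
tcp_rot: [2.705, -0.0, 2.058]
contact_force: [-0.3, 0.7, -0.9]
opening: 0.004
grasp_force: 0.0
```

```bash
python3 - <<'E'
from h import *
rows(grip(M,0,92,67))
s=telemetry.sense(); print(s["opening"],s["grasp_force"],s["contact_force"])
for n,cc in (("top",M),("scene",M)):
    im=imaging.grab_frame(n); print(circ(imaging.calibration(n),im,*M,67,92))
im=imaging.grab_frame("wrist"); cv2.imwrite("pics/w2.png",im[:,:,::-1])
E
```

```text
turn [0.0006, 0.0001, -0.0009] shift [-0.0154, 0.0024, 0.006] | at [557.  299.1  43.4] mm 3 t 5.3
0.004497054668985553 0.0 [-0.26679711  0.72654638 -0.85192118]
[623.4 331.7  90.6   1.4  84. ]
[628.3 332.8  91.5   0.7  90. ]
```

View pics/w2.png

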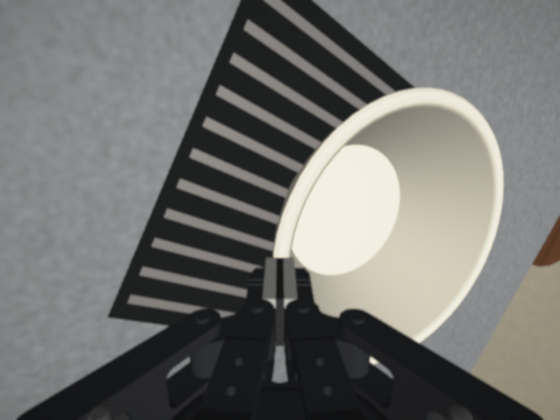

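The fingers shut on nothing, with tips at about (280,260) right beside the near rim. I'll check where the model puts the TCP and rim in this picture.

```bash
python3 - <<'E'
from h import *
c=imaging.calibration("wrist"); s=telemetry.sense(); im=cv2.imread("pics/w2.png")
print("tcp px",proj(c,s["eef_pos"]),"cam",c["cam_to_world"][:3,3].round(), "look",-c["cam_to_world"][:3,2].round(2),"fx",c["fx"])
R0=Ro.from_euler("xyz",s["tcp_rot"]).as_matrix(); print(R0.round(2))
a=np.linspace(0,2*np.pi,120)
for (rr,z,col) in ((92,67,(0,0,255)),(82,67,(0,255,0)),(53,5,(255,0,0))):
    q=proj(c,np.c_[625.3+rr*np.cos(a),332.4+rr*np.sin(a),np.full(120,z)]); cv2.polylines(im,[q.astype(np.int32)],True,col,1)
cv2.circle(im,tuple(proj(c,s["eef_pos"])[0].astype(int)),4,(255,0,255),-1)
for k in (10,20,30): cv2.circle(im,tuple(proj(c,s["eef_pos"]-R0[:,2]*k)[0].astype(int)),3,(255,255,0),-1)
cv2.imwrite("pics/w2o.png",im)
E
```

```text
tcp px [[279.78415205 247.66145565]] cam [453. 338. 201.] look [ 0.5  -0.1  -0.86] fx 324.8426005917116
[[-0.47  0.8   0.37]
 [ 0.88  0.42  0.2 ]
 [ 0.    0.42 -0.91]]
```

View pics/w2o.png

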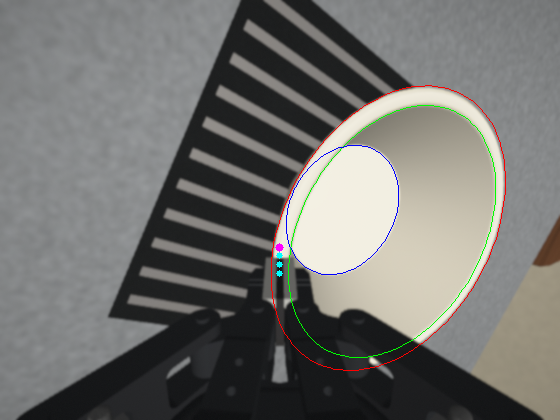

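```bash
python3 - <<'E'
import cv2
im=cv2.imread("pics/w2.png"); cv2.imwrite("pics/w2c.png",cv2.resize(im[215:315,220:350],None,fx=6,fy=6,interpolation=cv2.INTER_CUBIC))
E
```

```text
(no output)
```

View pics/w2c.png

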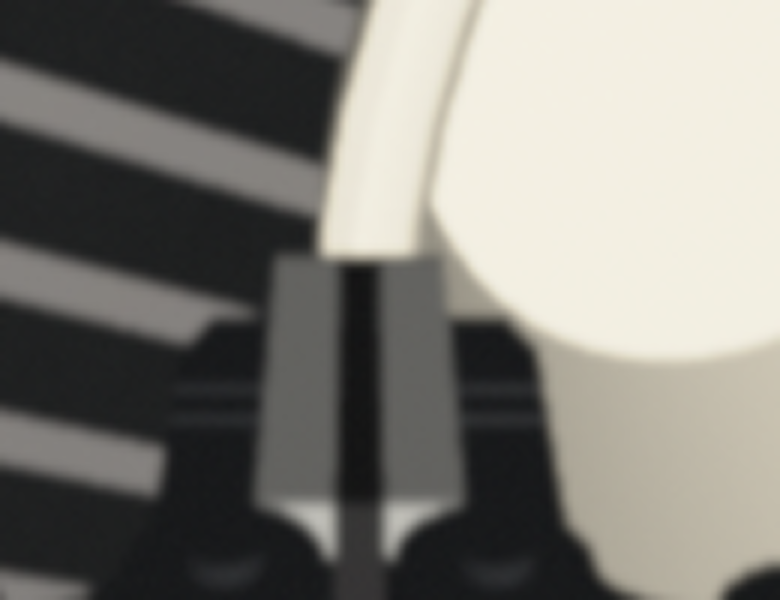

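```bash
python3 - <<'E'
from h import *
c=imaging.calibration("scene"); s=telemetry.sense(); im=imaging.grab_frame("scene")[:,:,::-1].copy()
t=imaging.grab_frame("top")[:,:,::-1]; ct=imaging.calibration("top")
R0=Ro.from_euler("xyz",s["tcp_rot"]).as_matrix()
P=[s["eef_pos"]-R0[:,2]*k for k in (0,19,73)]
q=proj(c,P);qt=proj(ct,P);print(q,qt)
a=cv2.resize(im[185:285,320:450],None,fx=6,fy=6,interpolation=cv2.INTER_CUBIC)[:, :400]
a=cv2.resize(im[190:280,335:435],(400,360),interpolation=cv2.INTER_CUBIC)
b=cv2.resize(t[160:250,125:225],(400,360),interpolation=cv2.INTER_CUBIC)
for p in q: cv2.circle(a,tuple(((p-[335,190])*4).astype(int)),3,(255,0,255),1)
for p in qt: cv2.circle(b,tuple(((p-[125,160])*4).astype(int)),3,(255,0,255),1)
cv2.imwrite("pics/s2.png",np.hstack([a,b]))
E
```

```text
[[372.97018356 224.87832941]
 [373.15159127 220.00017765]
 [373.6797007  205.79902825]] [[185.69418354 225.30399413]
 [185.70701853 227.04765755]
 [185.74549268 232.27446154]]
```

View pics/s2.png

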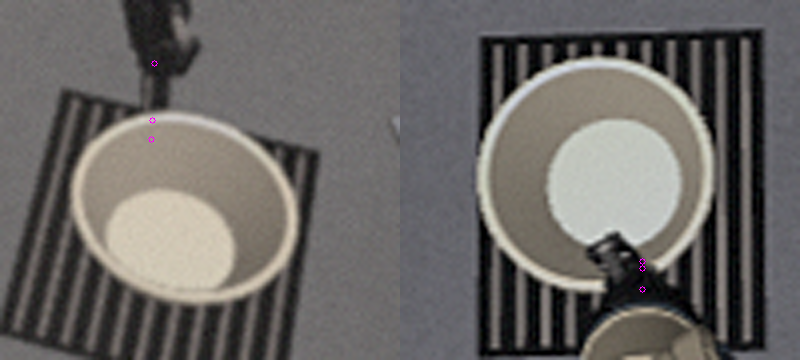

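Both views show the fingertips ending at the rim top, about 30 mm short of the reported TCP. So I open, go about 26 mm deeper along the tool axis while watching the force, and close.

>>> step_arm --moves '[[[0,0,0],[0,0,0],0.1],[[0,0,0],[0,0,0],0.1],[[0,0,0],[0,0,0],0.1],[[0,0,0],[0,0,0],0.1],[[0,0,0],[0,0,0.04],0.1],[[0,0,0],[0,0,0.08],0.1],[[0,0,0],[0,0,0.12],0.1],[[0,0,0],[0,0,0.13],0.1]]'

```text
clock: 6.35
eef_pos: [566.5, 304.1, 18.3]
tcp_rot: [2.706, -0.0, 2.058]
contact_force: [0.1, 0.8, 0.6]
opening: 0.55
grasp_force: 0.0
```

>>> step_arm --moves '[[[0,0,0],[0,0,0],-0.4],[[0,0,0],[0,0,0],-0.6],[[0,0,0],[0,0,0],-0.8],[[0,0,0],[0,0,0],-1],[[0,0,0],[0,0,0],-1],[[0,0,0],[0,0,0],-1],[[0,0,0],[0,0,0],-1]]' --squeeze 50

```text
clock: 7.05
eef_pos: [567.3, 304.5, 20.4]
tcp_rot: [2.703, -0.0, 2.058]
contact_force: [1.2, -0.9, 4.4]
opening: 0.097
grasp_force: 50.2
```

```bash
python3 - <<'E'
from h import *
rows(grip(M,0,92,67))
s=telemetry.sense(); print(s["opening"],s["grasp_force"],s["contact_force"])
for n,cc in (("top",M),("scene",M)):
    im=imaging.grab_frame(n); print(circ(imaging.calibration(n),im,*M,67,92)); cv2.imwrite(f"pics/{n}3.png",im[:,:,::-1])
im=imaging.grab_frame("wrist"); cv2.imwrite("pics/w3.png",im[:,:,::-1])
g=im[225:320,279].mean(1).astype(int); print(g.tolist())
E
```

```text
turn [0.0022, 0.0002, -0.0013] shift [-0.0147, -0.0013, -0.123] | at [567.3 304.5  20.4] mm 25 t 7.0
0.09682099948943156 50.15802992944373 [ 1.22652385 -0.90369251  4.37384217]
[621.9 335.   90.8   1.1  84. ]
[625.1 336.   90.5   1.6  87. ]
[133, 154, 175, 190, 202, 213, 219, 223, 225, 225, 226, 226, 226, 226, 226, 226, 226, 225, 225, 226, 226, 226, 227, 228, 228, 229, 230, 231, 232, 233, 233, 233, 234, 234, 234, 235, 234, 234, 234, 234, 234, 234, 234, 234, 234, 234, 234, 234, 234, 233, 233, 233, 233, 233, 233, 233, 233, 233, 233, 233, 233, 233, 233, 233, 233, 233, 233, 233, 233, 233, 233, 233, 233, 232, 232, 232, 233, 233, 233, 233, 233, 233, 233, 233, 233, 233, 233, 233, 233, 233, 233, 233, 233, 233, 233]
```

Gripped: 8.2 mm opening at 50 N. The bowl centre is now at about (623.5,335.5). Lift next.

```bash
cat >> h.py <<'E'
def carry(c0,tcp0,rot0,c1,z1,pr=True):
    """TCP pose that brings the bowl gripped at c0 (z0=0) with tcp0,rot0 to c1, underside z1, same side to base"""
    d=np.arctan2(c1[1],c1[0])-np.arctan2(c0[1],c0[0]); Z=Ro.from_euler("z",d).as_matrix()
    R0=Ro.from_euler("xyz",rot0).as_matrix()
    return np.array([*c1,z1])+Z@(np.array(tcp0)-[*c0,0]),Z@R0
MG=(np.array([623.5,335.5]),[567.3,304.5,20.4],[2.703,0,2.058])
E
python3 - <<'E'
from h import *
c=MG[0]
for z in (20,135): rows(carry(*MG,c,z))
T=L+[6,0]
rows(*[carry(*MG,c+(T-c)*f,135) for f in (.5,1)])
E
```

```text
turn [-0.0009, -0.0002, -0.0003] shift [0.0002, 0.0432, -0.0909] | at [567.2 304.4  20.3] mm 20 t 7.2
turn [-0.0009, -0.0002, -0.0003] shift [0.0004, 0.287, -0.6116] | at [567.2 304.4  20.3] mm 135 t 7.2
turn [-0.0009, -0.1133, 0.241] shift [-0.582, -0.156, -0.8193] | at [567.2 304.4  20.3] mm 203 t 7.2
turn [-0.0009, -0.2543, 0.5419] shift [-1.1521, -0.5804, -1.0181] | at [567.2 304.4  20.3] mm 329 t 7.2
```

>>> step_arm --moves '[[[0,0,0],[0,0.01,-0.025],-1],[[0,0,0],[0,0.03,-0.065],-1],[[0,0,0],[0,0.065,-0.14],-1],[[0,0,0],[0,0.11,-0.23],-1],[[0,0,0],[0,0.17,-0.36],-1],[[0,0,0],[0,0.24,-0.5],-1],[[0,0,0],[0,0.28,-0.61],-1],[[0,0,0],[0,0.28,-0.61],-1]]'

```text
clock: 8.0
eef_pos: [567.0, 304.5, 157.7]
tcp_rot: [2.701, -0.0, 2.058]
contact_force: [-0.2, 0.1, -2.1]
opening: 0.095
grasp_force: 49.3
```

```bash
python3 - <<'E'
from h import *
s=telemetry.sense(); print(s["opening"],s["grasp_force"],s["contact_force"])
c=MG[0]; h=s["eef_pos"][2]-MG[1][2]; print(h)
for n in ("top","scene"):
    im=imaging.grab_frame(n); print(circ(imaging.calibration(n),im,*c,67+h,92)); cv2.imwrite(f"pics/{n}4.png",im[:,:,::-1])
T=L+[6,0]
rows(*[carry(*MG,c+(T-c)*f,135) for f in (.5,1)])
E
```

```text
0.09463198942066516 49.25932708259978 [-0.21813518  0.09861319 -2.14558882]
137.2831664984381
[619.5 334.6  90.1   1.6  84. ]
[627.  336.   90.6   1.6  87. ]
turn [-0.0036, -0.1132, 0.2417] shift [-0.5826, -0.4291, -0.2095] | at [565.1 303.4 153.7] mm 151 t 8.1
turn [-0.0036, -0.2539, 0.5427] shift [-1.1525, -0.8542, -0.4075] | at [565.1 303.4 153.7] mm 298 t 8.1
```

>>> step_arm --moves '[[[0,-0.04,0.08],[-0.19,-0.14,-0.07],-1],[[0,-0.08,0.16],[-0.38,-0.28,-0.14],-1],[[0,-0.11,0.24],[-0.58,-0.43,-0.21],-1],[[0,-0.16,0.33],[-0.76,-0.56,-0.27],-1],[[0,-0.2,0.42],[-0.9,-0.67,-0.33],-1],[[0,-0.22,0.47],[-0.99,-0.74,-0.36],-1],[[0,-0.22,0.47],[-0.99,-0.74,-0.36],-1]]'

```text
clock: 8.8
eef_pos: [510.5, 49.6, 154.2]
tcp_rot: [2.71, 0.001, 1.647]
contact_force: [0.1, 0.2, -2.0]
opening: 0.096
grasp_force: 49.9
```

```bash
python3 - <<'E'
from h import *
T=L+[6,0]
rows(*[carry(*MG,T,z) for z in (110,)])
E
```

```text
turn [-0.0087, -0.0312, 0.0688] shift [-0.1897, -0.0841, 0.0925] | at [510.5  49.6 154.2] mm 45 t 8.8
```

>>> step_arm --moves '[[[0,-0.015,0.03],[-0.1,-0.04,0.05],-1],[[-0.005,-0.03,0.07],[-0.19,-0.084,0.09],-1],[[-0.005,-0.03,0.07],[-0.19,-0.084,0.09],-1],[[-0.005,-0.03,0.07],[-0.19,-0.084,0.09],-1]]'

```text
clock: 9.2
eef_pos: [507.9, 13.5, 132.0]
tcp_rot: [2.704, -0.002, 1.591]
contact_force: [0.5, -0.4, -2.1]
opening: 0.094
grasp_force: 49.9
```

```bash
python3 - <<'E'
from h import *
s=telemetry.sense(); T=L+[6,0]
h=s["eef_pos"][2]-MG[1][2]; print(h)
for n in ("top","scene"):
    im=imaging.grab_frame(n);c=imaging.calibration(n); print(n,circ(c,im,*T,67+h,92),circ(c,im,*L,76,128)); cv2.imwrite(f"pics/{n}5.png",im[:,:,::-1])
rows(*[carry(*MG,T,z) for z in (40,15,8,5)])
E
```

```text
111.6261775325055
top [575.3  17.8  92.2   2.3  81. ] [561.1  12.7 126.3   1.   82. ]
scene [575.4  18.1  91.8   0.8  60. ] [565.   13.6 126.7   1.2  66. ]
turn [0.002, -0.0044, 0.0038] shift [-0.0145, -0.1688, 0.3222] | at [508.9  14.  133.1] mm 73 t 9.3
turn [0.002, -0.0044, 0.0038] shift [-0.0147, -0.2221, 0.4353] | at [508.9  14.  133.1] mm 98 t 9.3
turn [0.002, -0.0044, 0.0038] shift [-0.0148, -0.237, 0.4669] | at [508.9  14.  133.1] mm 105 t 9.3
turn [0.002, -0.0044, 0.0038] shift [-0.0148, -0.2434, 0.4805] | at [508.9  14.  133.1] mm 108 t 9.3
```

>>> step_arm --moves '[[[0,0,0],[-0.02,-0.03,0.02],-1],[[0,0,0],[-0.02,-0.08,0.12],-1],[[0,0,0],[-0.02,-0.125,0.22],-1],[[0,0,0],[-0.02,-0.165,0.3],-1],[[0,0,0],[-0.02,-0.195,0.365],-1],[[0,0,0],[-0.02,-0.215,0.41],-1],[[0,0,0],[-0.02,-0.225,0.43],-1],[[0,0,0],[-0.02,-0.225,0.43],-1]]'

```text
clock: 10.1
eef_pos: [504.3, 9.5, 35.6]
tcp_rot: [2.702, -0.002, 1.591]
contact_force: [-0.5, -0.2, -2.4]
opening: 0.094
grasp_force: 49.9
```

```bash
python3 - <<'E'
from h import *
s=telemetry.sense(); T=L+[6,0]
h=s["eef_pos"][2]-MG[1][2]; print(h)
for n in ("top","scene"):
    im=imaging.grab_frame(n);c=imaging.calibration(n); print(n,circ(c,im,*T,67+h,92),circ(c,im,*L,76,128)); cv2.imwrite(f"pics/{n}6.png",im[:,:,::-1])
E
```

```text
15.249052174034105
top [565.1  13.   90.    2.   87. ] [561.   12.6 126.2   1.3  81. ]
scene [571.6  12.7  88.9   0.7  20. ] [565.4  13.9 126.9   1.1  81. ]
```

>>> step_arm --moves '[[[0,0,0],[0,-0.004,0.009],-1],[[0,0,0],[0,-0.008,0.018],-1],[[0,0,0],[0,-0.012,0.027],-1],[[0,0,0],[0,-0.016,0.034],-1],[[0,0,0],[0,-0.016,0.034],-1]]'

```text
clock: 10.7
eef_pos: [504.6, 9.4, 28.5]
tcp_rot: [2.701, -0.002, 1.59]
contact_force: [-0.2, -0.3, -2.9]
opening: 0.092
grasp_force: 49.9
```

>>> step_arm --moves '[[[0,0,0],[0,-0.002,0.0045],-1],[[0,0,0],[0,-0.004,0.009],-1],[[0,0,0],[0,-0.004,0.009],-1]]'

```text
clock: 11.0
eef_pos: [505.0, 9.4, 26.8]
tcp_rot: [2.701, -0.002, 1.59]
contact_force: [-0.5, -0.6, -0.2]
opening: 0.095
grasp_force: 50.2
```

>>> step_arm --moves '[[[0,0,0],[0,-0.002,0.004],-1],[[0,0,0],[0,-0.003,0.007],-1],[[0,0,0],[0,-0.003,0.007],-1]]'

```text
clock: 11.3
eef_pos: [505.2, 9.2, 25.6]
tcp_rot: [2.7, -0.002, 1.59]
contact_force: [-2.2, -1.2, 4.5]
opening: 0.091
grasp_force: 51.4
```

>>> step_arm --moves '[[[0,0,0],[0,0,0],-0.75],[[0,0,0],[0,0,0],-0.65],[[0,0,0],[0,0,0],-0.55],[[0,0,0],[0,0,0],-0.55]]'

```text
clock: 11.7
eef_pos: [504.9, 9.4, 25.3]
tcp_rot: [2.701, -0.002, 1.591]
contact_force: [-0.3, 0.4, 0.4]
opening: 0.227
grasp_force: 0.0
```

>>> step_arm --moves '[[[0,0,0],[0,0,-0.04],-0.55],[[0,0,0],[0,0,-0.12],-0.55],[[0,0,0],[0,0,-0.24],-0.55],[[0,0,0],[0,0,-0.45],-0.55],[[0,0,0],[0,0,-0.7],-0.4],[[0,0,0],[0,0,-0.9],0.1],[[0,0,0],[0,0,-0.9],0.1]]'

```text
clock: 12.4
eef_pos: [429.4, 7.6, 193.5]
tcp_rot: [2.691, -0.002, 1.591]
contact_force: [0.2, -0.5, 0.2]
opening: 0.544
grasp_force: 0.0
```

```bash
python3 - <<'E'
from h import *
for n in ("top","scene"):
    im=imaging.grab_frame(n);c=imaging.calibration(n); cv2.imwrite(f"pics/{n}7.png",im[:,:,::-1])
    print(n,circ(c,im,568,13,72,92),circ(c,im,*L,76,128))
    print(circ(c,im,*S,58,56))
cv2.imwrite("pics/7.png",cv2.resize(im[140:270,80:360],(800,371)))
az=np.arctan2(S[1],S[0]); print(az)
s=telemetry.sense(); print(s["eef_pos"],s["tcp_rot"])
p,R=grip(S,0,56,58,back=-26); print(p)
for b in (164,94,-26): rows(grip(S,0,56,58,back=b))
E
```

```text
top [566.7  12.2  90.4   1.5  90. ] [561.3  12.5 126.2   1.7  88. ]
[ 537.2 -349.1   54.7    1.    61. ]
scene [568.9  11.6  90.7   0.8  25. ] [565.6  13.9 126.9   1.2  88. ]
[ 539.3 -347.6   55.3    0.6   65. ]
-0.5737271294879577
[428.73365839   7.59392493 189.22030025] [ 2.69735519e+00 -1.74347010e-03  1.59064225e+00]
[ 514.47828694 -332.47621886    9.96568729]
turn [0.0091, -0.3241, 0.6828] shift [-1.484, 0.042, 0.0562] | at [428.7   7.6 189.2] mm 297 t 12.5
turn [0.0091, -0.3241, 0.6828] shift [-1.5673, 0.0165, 0.3952] | at [428.7   7.6 189.2] mm 323 t 12.5
turn [0.0091, -0.3241, 0.6828] shift [-1.7101, -0.0273, 0.9763] | at [428.7   7.6 189.2] mm 394 t 12.5
```

View pics/7.png

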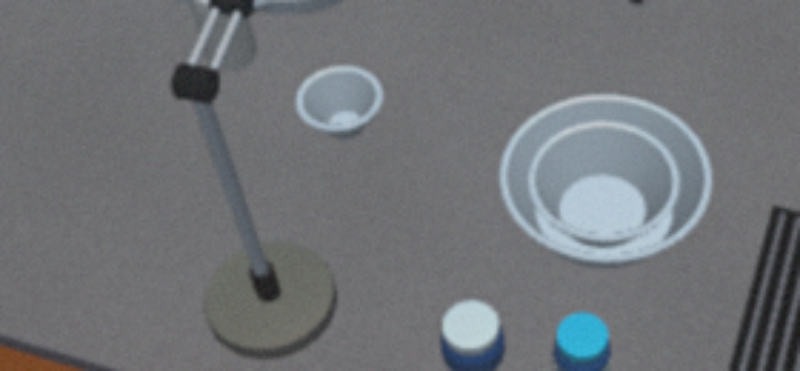

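Both views show the middle bowl nested flat in the large one, 4 mm off centre. The small bowl is unchanged at (538,-348). Next I swing over to it.

>>> step_arm --moves '[[[0,-0.05,0.11],[-0.24,0.01,0.01],0.1],[[0,-0.1,0.22],[-0.48,0.02,0.02],0.1],[[0,-0.16,0.34],[-0.72,0.02,0.03],0.1],[[0.005,-0.22,0.46],[-0.97,0.03,0.04],0.1],[[0.005,-0.22,0.46],[-0.99,0.03,0.04],0.1]]'

```text
clock: 13.0
eef_pos: [441.2, -193.8, 181.0]
tcp_rot: [2.708, 0.002, 1.184]
contact_force: [0.3, 0.7, -0.2]
opening: 0.554
grasp_force: 0.0
```

```bash
python3 - <<'E'
from h import *
S=np.array([538.3,-348.3])
for b in (114,-26): rows(grip(S,0,56,58,back=b))
E
```

```text
turn [-0.0027, -0.0985, 0.2176] shift [-0.4501, 0.1881, 0.3312] | at [ 441.2 -193.8  181. ] mm 118 t 13.0
turn [-0.0027, -0.0985, 0.2176] shift [-0.5041, 0.185, 1.0291] | at [ 441.2 -193.8  181. ] mm 232 t 13.0
```

>>> step_arm --moves '[[[0,-0.04,0.08],[-0.2,0.06,0.1],0.1],[[0,-0.08,0.16],[-0.35,0.13,0.2],0.1],[[-0.003,-0.1,0.218],[-0.45,0.19,0.33],0.1],[[-0.003,-0.1,0.218],[-0.45,0.19,0.33],0.1],[[-0.003,-0.1,0.218],[-0.45,0.19,0.33],0.1]]'

```text
clock: 13.5
eef_pos: [464.1, -296.0, 136.4]
tcp_rot: [2.708, -0.0, 1.002]
contact_force: [0.4, -0.3, 0.6]
opening: 0.55
grasp_force: 0.0
```

```bash
python3 - <<'E'
from h import *
S=np.array([538.3,-348.3])
c=imaging.calibration("wrist"); im=imaging.grab_frame("wrist"); cv2.imwrite("pics/w8.png",im[:,:,::-1])
print(circ(c,im,*S,58,56))
for b in (34,-26): rows(grip(S,0,56,58,back=b))
E
```

```text
[ 535.9 -346.8   54.5    1.4   90. ]
turn [-0.0018, -0.0036, 0.0072] shift [-0.0206, 0.0129, 0.4084] | at [ 464.2 -295.8  137.3] mm 82 t 13.6
turn [-0.0018, -0.0036, 0.0072] shift [-0.0215, 0.0133, 0.7084] | at [ 464.2 -295.8  137.3] mm 142 t 13.6
```

>>> step_arm --moves '[[[0,0,0.005],[-0.018,0.01,0.18],0.1],[[0,0,0.005],[-0.018,0.01,0.34],0.1],[[0,0,0.005],[-0.018,0.01,0.45],0.1],[[0,0,0.005],[-0.018,0.01,0.54],0.1],[[0,0,0.005],[-0.018,0.01,0.61],0.1],[[0,0,0.005],[-0.018,0.01,0.66],0.1],[[0,0,0.005],[-0.018,0.01,0.7],0.1],[[0,0,0.005],[-0.018,0.01,0.7],0.1]]'

```text
clock: 14.35
eef_pos: [515.0, -332.5, 13.0]
tcp_rot: [2.703, -0.002, 0.999]
contact_force: [0.2, 0.7, -0.6]
opening: 0.552
grasp_force: 0.0
```

>>> step_arm --moves '[[[0,0,0],[0,0,0],-0.4],[[0,0,0],[0,0,0],-0.6],[[0,0,0],[0,0,0],-0.8],[[0,0,0],[0,0,0],-1],[[0,0,0],[0,0,0],-1],[[0,0,0],[0,0,0],-1],[[0,0,0],[0,0,0],-1]]' --squeeze 45

```text
clock: 15.05
eef_pos: [514.9, -333.0, 13.6]
tcp_rot: [2.703, -0.002, 0.998]
contact_force: [-2.2, 0.7, 1.6]
opening: 0.096
grasp_force: 43.0
```

```bash
python3 - <<'E'
from h import *
s=telemetry.sense(); print(s["eef_pos"].round(1),s["tcp_rot"].round(4).tolist())
for n in ("top","scene"):
    im=imaging.grab_frame(n);c=imaging.calibration(n); cv2.imwrite(f"pics/{n}9.png",im[:,:,::-1])
    print(n,circ(c,im,538,-348,58,56))
c=imaging.calibration("wrist"); im=imaging.grab_frame("wrist"); print(circ(c,im,538,-348,58,56))
R0=Ro.from_euler("xyz",s["tcp_rot"]).as_matrix(); print(R0.round(3))
E
```

```text
[ 514.9 -333.    13.6] [2.7026, -0.0018, 0.9982]
top [ 538.5 -350.4   54.6    0.9   49. ]
scene [ 540.2 -348.3   55.6    0.6   73. ]
[ 536.4 -347.6   54.4    0.9   70. ]
[[ 0.542  0.76   0.358]
 [ 0.84  -0.491 -0.229]
 [ 0.002  0.425 -0.905]]
```

Gripped, 8.2 mm at 43 N. Now lift while backing away from the lamp.

>>> step_arm --moves '[[[0,0,0],[0,0.01,-0.025],-1],[[0,0,0],[0,0.02,-0.07],-1],[[0,0,0],[0,0.02,-0.15],-1],[[0,0,0],[0,0,-0.26],-1],[[0,0,0],[0,-0.04,-0.42],-1],[[0,0,0],[0,-0.09,-0.56],-1],[[0,0,0],[0,-0.13,-0.7],-1],[[0,0,0],[0,-0.13,-0.7],-1]]'

```text
clock: 16.0
eef_pos: [444.5, -287.8, 132.0]
tcp_rot: [2.699, -0.002, 0.998]
contact_force: [0.0, -0.3, -0.3]
opening: 0.102
grasp_force: 43.0
```

```bash
cat >> h.py <<'E'
SG=(np.array([538.7,-349]),[514.9,-333,13.6],[2.7026,-.0018,.9982])
T2=np.array([573,12.5])
E
python3 - <<'E'
from h import *
s=telemetry.sense(); print(s["opening"],s["grasp_force"],s["contact_force"])
c=np.array([471,-305])
rows(*[carry(*SG,q,120) for q in ((510,-160),(530,-100),T2)])
E
```

```text
0.10197490974569004 42.95983821619302 [ 0.01097589 -0.28630259 -0.25293113]
turn [0.0047, 0.1471, -0.3118] shift [0.6789, -0.1864, -0.0959] | at [ 444.5 -287.8  132. ] mm 142 t 16.0
turn [0.005, 0.2109, -0.4471] shift [0.9692, -0.2529, -0.1268] | at [ 444.5 -287.8  132. ] mm 202 t 16.0
turn [0.0054, 0.324, -0.687] shift [1.5319, -0.3531, -0.1732] | at [ 444.5 -287.8  132. ] mm 316 t 16.0
```

>>> step_arm --moves '[[[0,0.04,-0.09],[0.19,-0.05,-0.03],-1],[[0,0.08,-0.18],[0.38,-0.1,-0.05],-1],[[0,0.12,-0.26],[0.57,-0.15,-0.08],-1],[[0.005,0.16,-0.35],[0.76,-0.2,-0.1],-1],[[0.005,0.21,-0.447],[0.97,-0.253,-0.127],-1],[[0.005,0.21,-0.447],[0.97,-0.253,-0.127],-1]]'

```text
clock: 16.6
eef_pos: [504.1, -91.5, 131.1]
tcp_rot: [2.705, -0.003, 1.392]
contact_force: [0.0, 0.9, -1.2]
opening: 0.1
grasp_force: 43.6
```

```bash
python3 - <<'E'
from h import *
rows(carry(*SG,T2,115))
E
```

```text
turn [-0.0024, 0.1082, -0.2346] shift [0.5468, 0.0896, 0.0573] | at [504.1 -91.5 131.1] mm 111 t 16.6
```

>>> step_arm --moves '[[[0,0.04,-0.08],[0.18,0.03,0.02],-1],[[0,0.08,-0.16],[0.36,0.06,0.04],-1],[[0,0.108,-0.235],[0.5,0.08,0.05],-1],[[0,0.108,-0.235],[0.547,0.09,0.057],-1],[[0,0.108,-0.235],[0.547,0.09,0.057],-1]]'

```text
clock: 17.1
eef_pos: [544.3, 9.8, 128.3]
tcp_rot: [2.705, -0.001, 1.59]
contact_force: [-0.6, 0.6, -1.6]
opening: 0.098
grasp_force: 43.6
```

```bash
python3 - <<'E'
from h import *
s=telemetry.sense(); h=s["eef_pos"][2]-13.6; print(h)
for n in ("top","scene"):
    im=imaging.grab_frame(n);c=imaging.calibration(n); print(n,circ(c,im,*T2,58+h,56),circ(c,im,568,12.5,72,92)); cv2.imwrite(f"pics/{n}10.png",im[:,:,::-1])
rows(*[carry(*SG,T2,z) for z in (30,20,10)])
E
```

```text
114.7242238522916
top [568.1  10.9  54.7   1.3  82. ] [565.6  12.1  90.2   1.1  75. ]
scene [574.4  11.   56.2   0.6  28. ] [569.3  12.   91.    1.   23. ]
turn [-0.0044, 0.0036, -0.0064] shift [0.0171, -0.1732, 0.3856] | at [543.3   8.8 128.1] mm 85 t 17.2
turn [-0.0044, 0.0036, -0.0064] shift [0.017, -0.1943, 0.4309] | at [543.3   8.8 128.1] mm 95 t 17.2
turn [-0.0044, 0.0036, -0.0064] shift [0.017, -0.2154, 0.4762] | at [543.3   8.8 128.1] mm 105 t 17.2
```

>>> step_arm --moves '[[[0,0,0],[0.006,-0.02,0.06],-1],[[0,0,0],[0.006,-0.065,0.16],-1],[[0,0,0],[0.006,-0.11,0.25],-1],[[0,0,0],[0.006,-0.145,0.32],-1],[[0,0,0],[0.006,-0.17,0.38],-1],[[0,0,0],[0.006,-0.188,0.415],-1],[[0,0,0],[0.006,-0.197,0.43],-1],[[0,0,0],[0.006,-0.197,0.43],-1]]'

```text
clock: 18.0
eef_pos: [543.8, 10.1, 33.7]
tcp_rot: [2.706, -0.001, 1.589]
contact_force: [0.0, -0.2, -0.8]
opening: 0.095
grasp_force: 43.5
```

```bash
python3 - <<'E'
from h import *
s=telemetry.sense(); h=s["eef_pos"][2]-13.6; print(h,s["contact_force"])
for n in ("top","scene"):
    im=imaging.grab_frame(n);c=imaging.calibration(n); print(n,circ(c,im,*T2,58+h,56),circ(c,im,568,12.5,72,92)); cv2.imwrite(f"pics/{n}11.png",im[:,:,::-1])
E
```

```text
20.116381323608735 [ 0.04117025 -0.18823088 -0.76690743]
top [568.1  11.2  55.2   0.9  82. ] [565.6  12.   90.1   1.3  76. ]
scene [5.729e+02 1.070e+01 5.300e+01 5.000e-01 1.700e+01] [568.5  12.4  90.8   0.9  27. ]
```

>>> step_arm --moves '[[[0,0,0],[0,-0.004,0.009],-1],[[0,0,0],[0,-0.008,0.018],-1],[[0,0,0],[0,-0.012,0.026],-1],[[0,0,0],[0,-0.015,0.032],-1],[[0,0,0],[0,-0.015,0.032],-1]]'

```text
clock: 18.6
eef_pos: [543.9, 10.6, 26.7]
tcp_rot: [2.706, -0.001, 1.589]
contact_force: [-0.3, 0.2, -1.0]
opening: 0.1
grasp_force: 43.5
```

>>> step_arm --moves '[[[0,0,0],[0,-0.002,0.0045],-1],[[0,0,0],[0,-0.004,0.009],-1],[[0,0,0],[0,-0.004,0.009],-1]]'

```text
clock: 18.9
eef_pos: [544.0, 10.6, 24.8]
tcp_rot: [2.706, -0.001, 1.589]
contact_force: [0.2, 0.3, -0.5]
opening: 0.101
grasp_force: 43.5
```

>>> step_arm --moves '[[[0,0,0],[0,-0.002,0.004],-1],[[0,0,0],[0,-0.003,0.0065],-1],[[0,0,0],[0,-0.003,0.0065],-1]]'

```text
clock: 19.2
eef_pos: [544.1, 10.6, 23.5]
tcp_rot: [2.705, -0.001, 1.589]
contact_force: [-0.7, -1.1, 1.3]
opening: 0.1
grasp_force: 43.9
```

>>> step_arm --moves '[[[0,0,0],[0,-0.002,0.004],-1],[[0,0,0],[0,-0.002,0.004],-1]]'

```text
clock: 19.4
eef_pos: [544.2, 10.6, 22.7]
tcp_rot: [2.705, -0.001, 1.589]
contact_force: [-2.2, 0.8, 3.8]
opening: 0.101
grasp_force: 44.6
```

>>> step_arm --moves '[[[0,0,0],[0,0,0],-0.75],[[0,0,0],[0,0,0],-0.65],[[0,0,0],[0,0,0],-0.55],[[0,0,0],[0,0,0],-0.55]]'

```text
clock: 19.8
eef_pos: [544.1, 10.6, 22.6]
tcp_rot: [2.705, -0.001, 1.589]
contact_force: [-0.2, -0.2, 0.5]
opening: 0.225
grasp_force: 0.0
```

>>> step_arm --moves '[[[0,0,0],[0,0,-0.04],-0.55],[[0,0,0],[0,0,-0.12],-0.55],[[0,0,0],[0,0,-0.24],-0.55],[[0,0,0],[0,0,-0.45],-0.55],[[0,0,0],[0,0,-0.7],-0.55],[[0,0,0],[0,0,-0.95],-0.55],[[0,0,0],[0,0,-0.95],-0.55]]'

```text
clock: 20.5
eef_pos: [465.1, 8.7, 202.3]
tcp_rot: [2.693, -0.001, 1.589]
contact_force: [1.1, -0.2, 0.3]
opening: 0.227
grasp_force: 0.0
```

```bash
python3 - <<'E'
from h import *
ims=[]
for n in ("top","scene"):
    im=imaging.grab_frame(n);c=imaging.calibration(n); print(n,circ(c,im,572,12,68,56),circ(c,im,568,12.5,72,92),circ(c,im,*L,76,128)); ims.append(im[:,:,::-1])
cv2.imwrite("pics/end.png",np.hstack([cv2.resize(ims[0][160:280,200:340],(400,343)),cv2.resize(ims[1][150:250,230:350],(400,343))]))
E
```

```text
top [568.4  11.7  55.8   1.   90. ] [566.4  12.3  90.2   1.6  90. ] [561.2  12.8 126.2   1.6  86. ]
scene [5.744e+02 1.130e+01 5.510e+01 4.000e-01 1.800e+01] [5.69e+02 1.15e+01 8.83e+01 4.00e-01 2.20e+01] [565.7  13.8 127.    1.   87. ]
```

View pics/end.png

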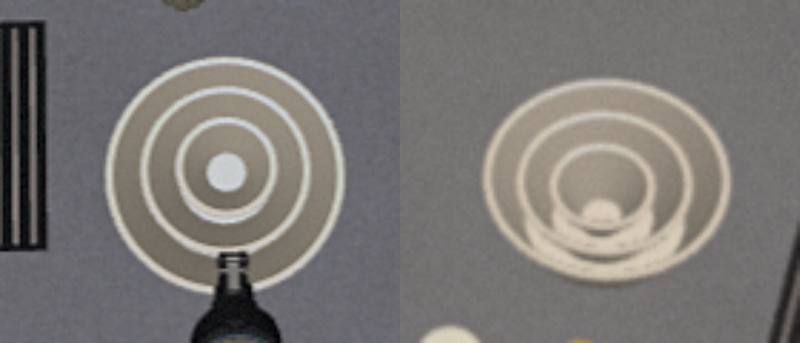

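Both views show all three bowls nested level, with the gripper clear of them, so I'm handing in.

```bash
python3 -c "
from rig import r
print(r.sign_off())"
```

```text
the job is handed in; nothing more can be done
None
```

The three bowls are nested in size order in the large bowl, which stayed where it stood; each bowl was lowered in gently and looks flat in both views, and I handed the job in at about 20.6 s with no sign of touching the lamp or other items.

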